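# Eject a module from the test nest and slide it under the inspection microscope

### The arm

A 7-joint arm with a two-finger parallel gripper is mounted at the origin on the work surface. World frame = base frame: x ahead of the robot, y to its left, z up, the work surface at z = 0. Lengths are in mm, angles in rad, forces in N, time in s.
With the tool pointing down it reaches from about 400 to 875 mm from the base axis. Payload 6.5 kg.
Tool frame: the origin (TCP) lies on the centre line of the jaws, within the pads' length; the fingertips stand 11 mm ahead of it and the grasp point (between the pads) lies 8 mm behind it; z points along the fingers, y is the line along which they close (so a half turn about z gives the same grasp; the last joint's range is limited). The gripper opens to 88 mm and grips with 3 to 60 N. Pads are 18 mm wide; open, the fingers measure 123 mm over their backs; the gripper's body (75 mm by 187 mm) begins 45 mm behind the grasp point.
Start: joints at [-1.295, 0.536, -0.004, 1.538, 0.003, 1.067, -0.071], TCP at [217.864, 612.393, 249.716] pointing down, gripper open.
Joint ranges: [-2.7, 2.7], [-0.37, 2.16], [-1.27, 1.26], [0.24, 2.4], [-1.31, 4.45], [0.19, 1.91], [-2.76, 2.76]. Speed limits (rad/s): [2.39, 2.39, 3.14, 3.14, 3.14, 3.14, 3.14].

### API

Orientations are given as a unit quaternion [w, x, y, z].
In Python, from bench import bot gives the robot as it stands. The module is installed in compiled form; this text tells all that it offers.
- The arm moves only by the tool servo_tool, never from a script. Its argument "moves" is a list of rows, each an object of numbers: "dx", "dy", "dz": the shift along the tool's x, y, z normalised to -1 to 1, where 1 is 0.05 m; "rx", "ry", "rz": the turn, a rotation vector about the tool's x, y, z normalised to -1 to 1, where 1 is 6 degrees; "fingers": the closure, from -1 (fully open) to 1 (shut). In form: [{"dx": .., "dy": .., "dz": .., "rx": .., "ry": .., "rz": .., "fingers": ..}, ...]. A call has 1 to 12 rows; each row shifts and turns the commanded pose from where the row before left it, along the tool's axes as they then stand; what a row does not reach is not made up. A row lasts 1/8 s, in which the tool goes at most 62.5 mm and 10.7 degrees, less where a joint would pass 70% of its speed; a pose out of reach is approached as far as the arm can. A call with a number of a shift or a turn outside -1 to 1 is refused whole. A call with a gripper value outside its range is refused whole. The fingers move at their own pace and stop on an object; "force" is the grip in N (left out, the last holds). Time passes only in rows, so rows that do not move let the fingers close. It gives the time, the measured TCP pose, the force, the opening and the grip force at its end, in the units of the state.
- bot.observe(): the state, without advancing time (a new reading comes with each control period).
- bot.snapshot(name): name is "side" or "top" or "wrist"; returns (picture, depth): 420x560x3 uint8, red, green, blue; 420x560 float32, mm along the optical axis (not along the pixel's ray), 0 where there is no reading.
- bot.get_calibration(name): a dict with "intrinsics" (3x3 intrinsics, pixels), "rvec" (rotation vector, rad) and "tvec" (3), from world to camera coordinates, as OpenCV has them. Camera axes: x right, y down, z forward; pixel columns grow to the right and rows downward; lengths in mm; the calibration is good to about 2 mm. A picture is of the moment at which its call begins: read the wrist's pose just before it. get_calibration takes no time and is no camera call; for the wrist camera it gives the pose at the moment of the call.
- bot.job_done(): hands the job in; it is judged then, once.
The state is a dict: "time_s": time; "q": joint angles; "joint_vel": joint speeds; "joint_torque": joint torques, N m; "eef_pos": TCP position; "tool_rot": TCP orientation; "force": force on the tool from outside, world axes, zero at the start; "torque": the same for the moment, N m; "grip_width": finger opening in mm; "grip_force": force on a finger pad.
Only numpy, scipy, OpenCV 4.12 (cv2) and the standard library are available. Lean on these libraries where they do the work, as an engineer would, in place of code of your own. Each camera call takes 0.05 s, during which the arm holds its last target. There are 200 camera calls.

### The job

Press all the way down the green ejector lever of the pocket that holds the orange-banded module so that the module rises, then lift it out of the nest and leave the blue-banded one seated. Lay it flat, contact end towards the red stop, in the open part of the microscope's guide clear of the black hood, and let go; then push it along the guide under the hood until its contact end rests against the stop. Do not drop or fling it, and do not disturb the bottle, mouse or brush.

Things in the scene. Friction and masses are not known exactly. Their poses are not given: they have to be found in the camera images.
- nest: black two-pocket test nest fixed to the bench, 130 (x) x 200 (y) x 48 mm (z); origin at its underside's centre. Pockets 103 (x) x 47 mm (y) centred at x = 0, y = +50 mm (left) and -50 mm (right), floor 20 mm and rim 48 mm above the origin. A lever stands out of its -x side before each pocket. A seated module lies 2 mm below the rim: no grip
- lever_left (a joint): ejector lever of the left pocket (nest y = +50 mm), rad: 0 = up (module seated), 0.6 = fully down (its module raised 22 mm, so standing 20 mm proud of the rim and still in the pocket). Pressing down takes about 6 to 8 N at the pad; stiff, it stays where it is left
- lever_right (a joint): ejector lever of the right pocket (nest y = -50 mm), works like the left one
- lever_left_pad (a point): middle of the upper face of the left lever's green pad (26 x 34 mm, 8 mm thick). At rest 61 mm above the bench, fully pressed about 19 mm above the bench; it moves almost straight down. The pivot lies about 65 mm from it towards the nest (+x of the nest)
- lever_right_pad (a point): the same for the right lever
- module_center (a point): centre of the orange-banded aluminium module (the one to move), a loose block 100 (x) x 44 (y) x 26 mm (z), 0.15 to 0.31 kg. Its x axis points to its contact end, which bears a black patch with gold contact strips on top. It is seated in the left or right pocket (varies), contact end pointing to +x of the nest, away from the levers
- module_nose (a point): middle of the module's contact-end face, 50 mm from its centre along its x axis
- spare_center (a point): centre of the blue-banded module, same size, seated in the other pocket; to be left there
- stage: white microscope base fixed to the bench; origin at its underside, below the guide's centre line. Its flat top, the guide's floor, is 20 mm above the origin. The guide runs along its +y axis at x = 0, from the base's open end (y = -150 mm) to the red stop. A finished module has its centre at x = 0, y = 0
- guide_open (a point): middle of the open part of the guide, on its floor (stage x = 0, y = -75 mm), where the module can be laid. Two steel rails 6 mm high and 8 mm wide, 58 mm apart from y = -140 to -35 mm, narrow to 50 mm apart at y = 0 and stay so to the stop. Axes as the stage's
- hood (a point): middle of the near edge of the black hood's underside (stage y = +5 mm), 36 mm above the guide's floor. The hood is a 5 mm thick frame over the guide from y = +5 to +80 mm. The microscope's ring lamp (68 mm diameter) hangs over y = +45 mm, 85 mm above the floor; the head and post are above and beyond it
- stop (a point): middle of the stop's near face where it meets the guide's floor (stage y = +50 mm); the red stop is 50 mm wide and 14 mm high
- bottle: blue plastic bottle with a steel cap, 48 mm diameter, 95 mm high, loose bystander; origin at the centre of its underside
- mouse: black computer mouse 100 x 56 x 32 mm, loose bystander; origin at the centre of its underside
- brush: cleaning brush lying on the bench, about 20 mm high, loose bystander; origin near its middle
Mind the look-alikes: they are no part of the job. What is shaped like the part that bears spare_center but turquoise is not meant.

How it is judged:
By the outcome, as a careful person would: the job done as asked, in the order asked, and still so for the second after the job is handed in, with the robot touching nothing.
It also fails if it takes over 54 s, if anything falls off the work surface, if the arm or the gripper's body presses on something with over 40 N, if the wrist force passes 120 N, or if a joint passes its speed limit or range.

## Working session

There is one attempt and no reset: what is moved stays moved. The work goes in short steps, Python scripts to look and compute and a tool call to move; the robot and the scene stay as the last step left them, time stands still between calls to the robot, and variables do not carry over. Pictures are saved under pics/ and viewed, at most 10 in all, crops included, and the job is handed in when it is done.

Besides the shell and the picture viewer there is one more tool, called as name(argument=value, ...) on one line, values as JSON. servo_tool: Moves the arm, as the interface text tells. Its arguments: {"type":"object","properties":{"moves":{"type":"array"},"force":{"type":"number"}},"required":["moves"]}

```bash
mkdir -p pics
cat > h.py <<'E'
import numpy as np, cv2
from bench import bot
def cal(n):
    c=bot.get_calibration(n);K=np.array(c["intrinsics"],float);R=cv2.Rodrigues(np.array(c["rvec"],float))[0];t=np.array(c["tvec"],float).ravel()
    return K,R,t
def pts(n,d,C=None):
    K,R,t=C or cal(n)
    v,u=np.mgrid[0:d.shape[0],0:d.shape[1]]
    p=np.stack([(u-K[0,2])/K[0,0]*d,(v-K[1,2])/K[1,1]*d,d],-1)
    return (p-t)@R
def ray(n,u,v,z,C=None):
    K,R,t=C or cal(n)
    o=-R.T@t;r=R.T@np.linalg.inv(K)@np.array([u,v,1.])
    return o+r*(z-o[2])/r[2]
def save(n,f):
    C=cal(n);im,d=bot.snapshot(n);cv2.imwrite("pics/"+f+".png",im[:,:,::-1]);np.savez("pics/"+f+".npz",im=im,d=d,K=C[0],R=C[1],t=C[2]);return im,d,C
E
python3 - <<'E'
from h import *
for n in("top","side"): im,d,C=save(n,n+"1"); print(n,-C[1].T@C[2],C[1])
E
```

```text
top [ 345.24518988  -69.24154989 1162.50216962] [[ 0.02246712 -0.99972506  0.00671088]
 [-0.98548917 -0.02327584 -0.16813486]
 [ 0.16824484 -0.00283599 -0.98574116]]
side [ 507.0777368  -721.94077665  793.1231009 ] [[ 9.99924985e-01 -7.46399777e-03  9.71150477e-03]
 [ 9.55986645e-04 -7.42898861e-01 -6.69402994e-01]
 [ 1.22110883e-02  6.69362063e-01 -7.42835997e-01]]
```

View pics/top1.png

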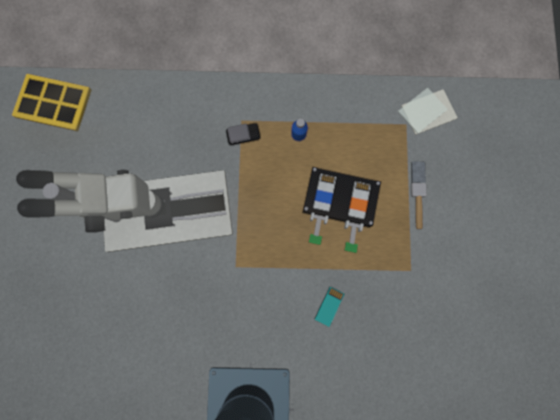

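View pics/side1.png

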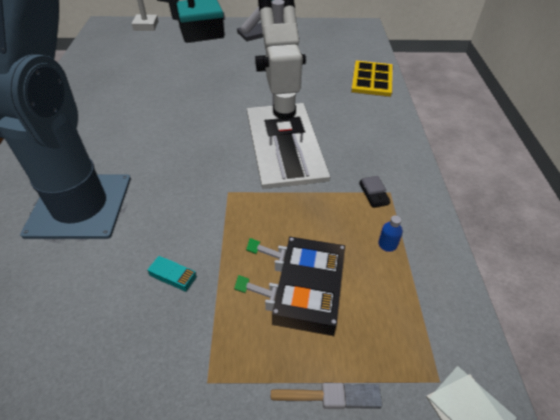

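The top view shows the nest at (342,197). The orange-banded module is at (359,203) and its green pad at (351,248). The blue-banded one is at (325,193) with its pad at (316,240). The look-alikes are the turquoise block at (330,307) and the blue module. The stage guide runs left from (225,205). In the side view, orange is at (307,298) with its pad at (242,285), and the red stop is at (285,127). Orange is in the right pocket (-y).

Run:
```python
from h import *
for n in("top","side"):
    z=np.load(f"pics/{n}1.npz");im,d=z["im"],z["d"];C=(z["K"],z["R"],z["t"]);P=pts(n,d,C)
    hsv=cv2.cvtColor(im,cv2.COLOR_RGB2HSV)
    def blobs(name,lo,hi,h,amin=25):
        m=cv2.inRange(hsv,lo,hi);k,l,s,c=cv2.connectedComponentsWithStats(m)
        for i in range(1,k):
            if s[i,4]>=amin:
                r=cv2.minAreaRect(np.argwhere(l==i)[:,::-1].astype(np.float32))
                print(n,name,c[i].round(1),s[i,4],"ray",ray(n,*c[i],h,C).round(1),"depth",np.median(P[l==i],0).round(1))
    blobs("green",(50,120,50),(75,255,255),61)
    blobs("orange",(5,170,120),(16,255,255),46)
    blobs("blue",(105,150,60),(120,255,255),46)
    blobs("red",(0,150,90),(4,255,255),30,8); blobs("red2",(170,120,90),(180,255,255),30,8)
    # nest top plane points (dark at z~48)
    g=hsv[...,2]
    m=((P[...,2]>38)&(P[...,2]<56)&(g<70)&(P[...,0]>380)&(P[...,0]<720)&(P[...,1]<0)&(P[...,1]>-450)).astype(np.uint8)
    k,l,s,c=cv2.connectedComponentsWithStats(m);i=1+np.argmax(s[1:,4])
    bx=cv2.boxPoints(cv2.minAreaRect(np.argwhere(l==i)[:,::-1].astype(np.float32)))
    print("nest",[ray(n,*b,48,C).round(0)[:2].tolist() for b in bx])
    # white base
    m=((P[...,2]>12)&(P[...,2]<28)&(g>150)&(hsv[...,1]<40)&(P[...,1]>50)).astype(np.uint8)
    k,l,s,c=cv2.connectedComponentsWithStats(m);i=1+np.argmax(s[1:,4])
    bx=cv2.boxPoints(cv2.minAreaRect(np.argwhere(l==i)[:,::-1].astype(np.float32)))
    print("stage",s[i,4],[ray(n,*b,20,C).round(0)[:2].tolist() for b in bx])
z=np.load("pics/side1.npz")["im"]
a=cv2.resize(z[90:190,230:350],None,fx=5,fy=5,interpolation=3);b=cv2.resize(z[230:340,220:360],None,fx=4,fy=4,interpolation=3)
b=cv2.copyMakeBorder(b,0,60,0,0,0);o=cv2.resize(np.hstack([a,b]),None,fx=.68,fy=.68);cv2.imwrite("pics/c1.png",o[...,::-1]);print(o.shape)
```

```text
top green [315.  239.2] 69 ray [ 459.2 -171.    61. ] depth [ 459.4 -171.    61.5]
top green [350.7 247.1] 71 ray [ 439.7 -268.5   61. ] depth [ 440.  -268.6   61.4]
top orange [358.3 204.2] 152 ray [ 562.2 -293.4   46. ] depth [ 562.4 -293.2   46.1]
top blue [298.7 131.9] 159 ray [ 770.8 -122.8   46. ] depth [ 765.2 -121.8   62.6]
top blue [323.5 196.4] 164 ray [ 582.  -195.5   46. ] depth [ 582.4 -195.4   46.4]
nest [[539.0, -137.0], [668.0, -163.0], [628.0, -359.0], [501.0, -330.0]]
stage 3976 [[599.0, 456.0], [659.0, 95.0], [474.0, 61.0], [417.0, 414.0]]
side green [252.3 245.2] 129 ray [ 458.8 -175.2   61. ] depth [ 458.3 -173.8   59.9]
side green [241.2 283.3] 148 ray [ 439.3 -272.7   61. ] depth [ 439.2 -272.2   59.8]
side orange [300.3 296.8] 291 ray [ 561.  -295.7   46. ] depth [ 561.  -295.5   45.3]
side blue [389.7 236.8] 428 ray [ 774.3 -140.    46. ] depth [ 772.3 -143.    52.3]
side blue [307.5 257.2] 241 ray [ 581.  -197.1   46. ] depth [ 581.1 -196.4   45.3]
nest [[503.0, -340.0], [537.0, -137.0], [678.0, -171.0], [625.0, -365.0]]
stage 2922 [[417.0, 408.0], [639.0, 487.0], [658.0, 91.0], [477.0, 40.0]]
(340, 789, 3)
```

View pics/c1.png

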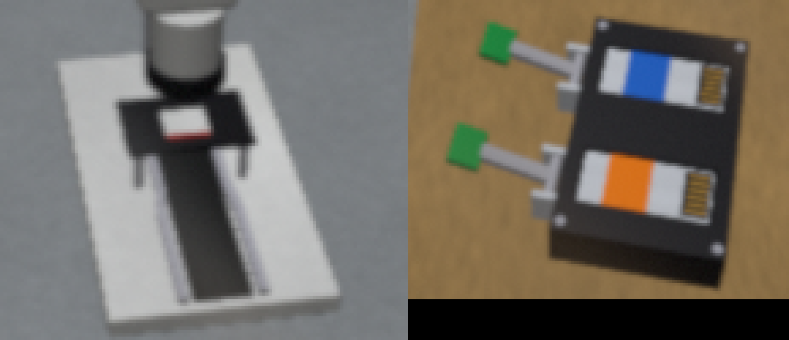

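Crop check: the orange module is in the right pocket with its gold contacts at the +x end, and its pad is at the left. The hood covers the stop end of the guide.

```bash
cat >> h.py <<'E'
from scipy.spatial.transform import Rotation as Ro
def st():
    s=bot.observe();w,x,y,z=s["tool_rot"];return s,np.array(s["eef_pos"],float),Ro.from_quat([x,y,z,w])
def plan(target,yaw=None):
    """units (of 50mm / 6deg) in the present tool axes; yaw=world heading of tool y"""
    s,p,R=st();M=R.as_matrix()
    print("t",s["time_s"],"p",p.round(1),"toolx",M[:,0].round(3),"tooly",M[:,1].round(3),"toolz",M[:,2].round(3),"F",np.round(s["force"],1),"w",s["grip_width"],"gf",s["grip_force"],"q",np.round(s["q"],2))
    print("d units",(M.T@(np.array(target)-p)/50).round(3))
    if yaw is not None:
        ys=np.array([np.cos(yaw),np.sin(yaw),0]);zs=np.array([0,0,-1.]);G=np.column_stack([np.cross(ys,zs),ys,zs])
        print("rot units",(np.degrees(Ro.from_matrix(M.T@G).as_rotvec())/6).round(3))
E
python3 - <<'E'
from h import *
plan([440,-269,150],np.radians(78.7))
for n in("top","side"):
    z=np.load(f"pics/{n}1.npz");P=pts(n,z["d"],(z["K"],z["R"],z["t"])).reshape(-1,3)
    for a,b in((60,130),(130,200),(200,300),(300,500)):
        Q=P[(P[:,2]>a)&(P[:,2]<b)&(P[:,0]>320)&(P[:,1]>60)&(P[:,1]<650)&(P[:,0]<750)]
        if len(Q):
            r=np.hypot(Q[:,0],Q[:,1]);print(n,a,b,len(Q),Q.min(0).round(),Q.max(0).round(),r.min().round())
E
```

```text
t 0.1 p [217.7 611.9 248.9] toolx [-0.942  0.335 -0.   ] tooly [ 0.335  0.942 -0.002] toolz [-0.    -0.001 -1.   ] F [-0.6  0.  -0.3] w 88.34222829848187 gf 0.0 q [-1.3   0.54 -0.    1.54  0.    1.07 -0.07]
d units [-10.093 -15.106   2.003]
rot units [-0.015  0.    -1.38 ]
top 60 130 519 [476. 221.  60.] [595. 394. 130.] 537.0
top 130 200 302 [450. 238. 131.] [576. 387. 200.] 555.0
top 200 300 2425 [451. 243. 200.] [590. 396. 300.] 548.0
top 300 500 3239 [460. 315. 300.] [568. 455. 383.] 580.0
side 60 130 434 [480. 218.  60.] [596. 386. 130.] 538.0
side 130 200 633 [451. 234. 130.] [579. 384. 200.] 555.0
side 200 300 1892 [452. 240. 200.] [590. 385. 300.] 548.0
side 300 500 1294 [464. 315. 300.] [569. 420. 361.] 579.0
```

```bash
cat >> h.py <<'E'
def rows(wps,heading,step=45,rstep=1.0,n0=0,start=None):
    """world waypoints -> rows [dx,dy,dz,rz] with the turn about vertical spread as early as possible"""
    s,p,R=st();M=R.as_matrix();h=np.degrees(np.arctan2(M[1,1],M[0,1]));
    left=-((heading-h+180)%360-180)/6 if not isinstance(heading,tuple) else heading[0]
    out=[];c=p.copy()
    path=[]
    for w in wps:
        w=np.array(w,float);a=path[-1] if path else p;k=max(1,int(np.ceil(np.linalg.norm(w-a)/step)));path+=[a+(w-a)*(i+1)/k for i in range(k)]
    while path or abs(left)>.004:
        w=path.pop(0) if path else c
        y=np.array([np.cos(np.radians(h)),np.sin(np.radians(h)),0]);x=np.array([-y[1],y[0],0])
        d=(w-c)/50;r=np.clip(left,-rstep,rstep)
        u=[round(float(v),2) for v in (d@x,d@y,-d[2],r)]
        c=c+50*(u[0]*x+u[1]*y-u[2]*np.array([0,0,1.]));h-=6*u[3];left-=u[3];out.append(u)
    for u in out: print(u)
    print("end",c.round(1),h)
E
python3 - <<'E'
from h import *
b=np.radians(np.arange(66,-31,-6.0));r=430
rows([[430*np.cos(b[0]),430*np.sin(b[0]),300]]+[[r*np.cos(t),r*np.sin(t),300] for t in b[1:]]+[[440,-270,150]],(28.6,))
E
```

```text
[-0.11, -0.74, -0.17, 1.0]
[-0.19, -0.72, -0.17, 1.0]
[-0.26, -0.69, -0.17, 1.0]
[-0.33, -0.67, -0.17, 1.0]
[-0.4, -0.63, -0.17, 1.0]
[-0.46, -0.58, -0.17, 1.0]
[-0.4, 0.22, -0.0, 1.0]
[-0.37, 0.25, -0.0, 1.0]
[-0.37, 0.26, -0.0, 1.0]
[-0.34, 0.29, -0.0, 1.0]
[-0.34, 0.29, -0.0, 1.0]
[-0.31, 0.33, -0.0, 1.0]
[-0.31, 0.33, -0.0, 1.0]
[-0.28, 0.36, -0.0, 1.0]
[-0.27, 0.35, -0.0, 1.0]
[-0.23, 0.39, -0.0, 1.0]
[-0.24, 0.38, -0.0, 1.0]
[-0.19, 0.41, -0.0, 1.0]
[-0.2, 0.4, -0.0, 1.0]
[-0.14, 0.43, -0.0, 1.0]
[-0.15, 0.42, -0.0, 1.0]
[-0.11, 0.44, -0.0, 1.0]
[-0.1, 0.44, -0.0, 1.0]
[-0.06, 0.45, -0.0, 1.0]
[-0.06, 0.44, -0.0, 1.0]
[-0.01, 0.45, -0.0, 1.0]
[-0.01, 0.45, -0.0, 1.0]
[0.03, 0.45, -0.0, 1.0]
[0.04, 0.45, -0.0, 0.6]
[0.06, 0.44, -0.0, 0.0]
[0.02, 0.45, -0.0, 0.0]
[0.02, 0.45, -0.0, 0.0]
[-0.03, 0.45, -0.0, 0.0]
[-0.03, 0.45, -0.0, 0.0]
[-0.08, 0.45, -0.0, 0.0]
[-0.08, 0.44, -0.0, 0.0]
[-0.12, 0.43, -0.0, 0.0]
[-0.12, 0.44, -0.0, 0.0]
[0.38, 0.2, 0.75, 0.0]
[0.39, 0.2, 0.75, 0.0]
[0.38, 0.21, 0.75, 0.0]
[0.39, 0.2, 0.75, 0.0]
end [ 440.1 -269.9  149.9] -101.17886800010109
```

servo_tool(moves=[{"dx": -0.11,"dy": -0.74,"dz": -0.17,"rz": 1,"fingers": 1},{"dx": -0.19,"dy": -0.72,"dz": -0.17,"rz": 1,"fingers": 1},{"dx": -0.26,"dy": -0.69,"dz": -0.17,"rz": 1,"fingers": 1},{"dx": -0.33,"dy": -0.67,"dz": -0.17,"rz": 1,"fingers": 1},{"dx": -0.4,"dy": -0.63,"dz": -0.17,"rz": 1,"fingers": 1},{"dx": -0.46,"dy": -0.58,"dz": -0.17,"rz": 1,"fingers": 1},{"dx": -0.4,"dy": 0.22,"rz": 1,"fingers": 1},{"dx": -0.37,"dy": 0.25,"rz": 1,"fingers": 1},{"dx": -0.37,"dy": 0.26,"rz": 1,"fingers": 1},{"dx": -0.34,"dy": 0.29,"rz": 1,"fingers": 1},{"dx": -0.34,"dy": 0.29,"rz": 1,"fingers": 1},{"dx": -0.31,"dy": 0.33,"rz": 1,"fingers": 1}])

```text
validation failed for argument at $.mo...
```

servo_tool(moves=[{"dx": -0.11,"dy": -0.74,"dz": -0.17,"rx": 0,"ry": 0,"rz": 1,"fingers": 1},{"dx": -0.19,"dy": -0.72,"dz": -0.17,"rx": 0,"ry": 0,"rz": 1,"fingers": 1},{"dx": -0.26,"dy": -0.69,"dz": -0.17,"rx": 0,"ry": 0,"rz": 1,"fingers": 1},{"dx": -0.33,"dy": -0.67,"dz": -0.17,"rx": 0,"ry": 0,"rz": 1,"fingers": 1},{"dx": -0.4,"dy": -0.63,"dz": -0.17,"rx": 0,"ry": 0,"rz": 1,"fingers": 1},{"dx": -0.46,"dy": -0.58,"dz": -0.17,"rx": 0,"ry": 0,"rz": 1,"fingers": 1},{"dx": -0.4,"dy": 0.22,"dz": 0,"rx": 0,"ry": 0,"rz": 1,"fingers": 1},{"dx": -0.37,"dy": 0.25,"dz": 0,"rx": 0,"ry": 0,"rz": 1,"fingers": 1},{"dx": -0.37,"dy": 0.26,"dz": 0,"rx": 0,"ry": 0,"rz": 1,"fingers": 1},{"dx": -0.34,"dy": 0.29,"dz": 0,"rx": 0,"ry": 0,"rz": 1,"fingers": 1},{"dx": -0.34,"dy": 0.29,"dz": 0,"rx": 0,"ry": 0,"rz": 1,"fingers": 1},{"dx": -0.31,"dy": 0.33,"dz": 0,"rx": 0,"ry": 0,"rz": 1,"fingers": 1}])

```text
time_s: 1.6
eef_pos: [288.2, 319.5, 300.5]
tool_rot: [0.0, 0.718, 0.696, -0.0]
force: [-0.1, 0.0, -0.6]
grip_width: 0.4
grip_force: 0.0
```

servo_tool(moves=[{"dx": -0.31,"dy": 0.33,"dz": 0,"rx": 0,"ry": 0,"rz": 1,"fingers": 1},{"dx": -0.28,"dy": 0.36,"dz": 0,"rx": 0,"ry": 0,"rz": 1,"fingers": 1},{"dx": -0.27,"dy": 0.35,"dz": 0,"rx": 0,"ry": 0,"rz": 1,"fingers": 1},{"dx": -0.23,"dy": 0.39,"dz": 0,"rx": 0,"ry": 0,"rz": 1,"fingers": 1},{"dx": -0.24,"dy": 0.38,"dz": 0,"rx": 0,"ry": 0,"rz": 1,"fingers": 1},{"dx": -0.19,"dy": 0.41,"dz": 0,"rx": 0,"ry": 0,"rz": 1,"fingers": 1},{"dx": -0.2,"dy": 0.4,"dz": 0,"rx": 0,"ry": 0,"rz": 1,"fingers": 1},{"dx": -0.14,"dy": 0.43,"dz": 0,"rx": 0,"ry": 0,"rz": 1,"fingers": 1},{"dx": -0.15,"dy": 0.42,"dz": 0,"rx": 0,"ry": 0,"rz": 1,"fingers": 1},{"dx": -0.11,"dy": 0.44,"dz": 0,"rx": 0,"ry": 0,"rz": 1,"fingers": 1},{"dx": -0.1,"dy": 0.44,"dz": 0,"rx": 0,"ry": 0,"rz": 1,"fingers": 1},{"dx": -0.06,"dy": 0.45,"dz": 0,"rx": 0,"ry": 0,"rz": 1,"fingers": 1}])

```text
time_s: 3.1
eef_pos: [420.8, 88.9, 300.5]
tool_rot: [0.0, 0.99, 0.141, -0.0]
force: [1.0, 0.5, -0.2]
grip_width: 0.4
grip_force: 0.0
```

servo_tool(moves=[{"dx": -0.06,"dy": 0.44,"dz": 0,"rx": 0,"ry": 0,"rz": 1,"fingers": 1},{"dx": -0.01,"dy": 0.45,"dz": 0,"rx": 0,"ry": 0,"rz": 1,"fingers": 1},{"dx": -0.01,"dy": 0.45,"dz": 0,"rx": 0,"ry": 0,"rz": 1,"fingers": 1},{"dx": 0.03,"dy": 0.45,"dz": 0,"rx": 0,"ry": 0,"rz": 1,"fingers": 1},{"dx": 0.04,"dy": 0.45,"dz": 0,"rx": 0,"ry": 0,"rz": 0.6,"fingers": 1},{"dx": 0.08,"dy": 0.89,"dz": 0,"rx": 0,"ry": 0,"rz": 0,"fingers": 1},{"dx": -0.01,"dy": 0.9,"dz": 0,"rx": 0,"ry": 0,"rz": 0,"fingers": 1},{"dx": -0.11,"dy": 0.9,"dz": 0,"rx": 0,"ry": 0,"rz": 0,"fingers": 1},{"dx": -0.2,"dy": 0.87,"dz": 0,"rx": 0,"ry": 0,"rz": 0,"fingers": 1},{"dx": 0,"dy": 0.5,"dz": 0,"rx": 0,"ry": 0,"rz": 0,"fingers": 1},{"dx": 0,"dy": 0,"dz": 0,"rx": 0,"ry": 0,"rz": 0,"fingers": 1}])

```text
time_s: 4.47
eef_pos: [376.9, -220.6, 300.7]
tool_rot: [0.0, 0.995, -0.099, -0.0]
force: [0.3, 0.6, 0.5]
grip_width: 0.5
grip_force: 0.0
```

Run:
```python
from h import *
save("wrist","w1")
plan([440,-270,120],np.radians(-101.3))
```

```text
t 4.525 p [ 377.4 -219.2  300.6] toolx [ 0.981 -0.196 -0.   ] tooly [-0.196 -0.981 -0.   ] toolz [-0.  0. -1.] F [ 0.8 -0.   0.5] w 0.46013844499334744 gf 0.0 q [-0.44  0.13  0.95  2.05 -0.12  1.02 -1.19]
d units [1.428 0.752 3.611]
rot units [-0.     0.004  0.002]
```

View pics/w1.png

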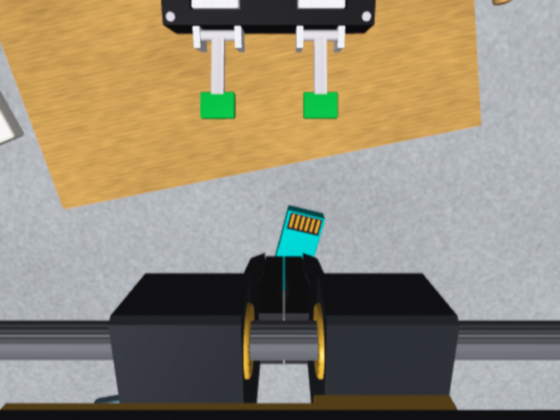

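The wrist view shows the nest edge level along the image, the blue-side pad at (218,105) and the orange-side pad at (320,105). The turquoise look-alike is at (302,230).

Run:
```python
from h import *
z=np.load("pics/w1.npz");C=(z["K"],z["R"],z["t"]);P=pts("w",z["d"],C)
for u,v in((218,105),(320,105)): print(ray("w",u,v,61,C),P[v,u])
e=ray("w",170,16,48,C),ray("w",366,16,48,C);print(e)
g=ray("w",320,105,61,C)
plan(g*[1,1,0]+[0,0,85])
```

```text
[ 457.27294542 -172.70222286   61.        ] [ 457.29852417 -172.57951578   60.25735868]
[ 437.79553621 -269.35653023   61.        ] [ 437.81689486 -269.24356517   62.2262388 ]
(array([ 544.91710528, -145.93333149,   48.        ]), array([ 508.44927543, -326.82057556,   48.        ]))
t 4.525 p [ 377.4 -219.2  300.6] toolx [ 0.981 -0.196 -0.   ] tooly [-0.196 -0.981 -0.   ] toolz [-0.  0. -1.] F [ 0.8 -0.   0.5] w 0.46013844499334744 gf 0.0 q [-0.44  0.13  0.95  2.05 -0.12  1.02 -1.19]
d units [1.382 0.748 4.311]
```

servo_tool(moves=[{"dx": 0.7,"dy": 0.38,"dz": 0.6,"rx": 0,"ry": 0,"rz": 0,"fingers": 1},{"dx": 0.69,"dy": 0.37,"dz": 0.8,"rx": 0,"ry": 0,"rz": 0,"fingers": 1},{"dx": 0,"dy": 0,"dz": 1,"rx": 0,"ry": 0,"rz": 0,"fingers": 1},{"dx": 0,"dy": 0,"dz": 1,"rx": 0,"ry": 0,"rz": 0,"fingers": 1},{"dx": 0,"dy": 0,"dz": 0.7,"rx": 0,"ry": 0,"rz": 0,"fingers": 1},{"dx": 0,"dy": 0,"dz": 0.2,"rx": 0,"ry": 0,"rz": 0,"fingers": 1},{"dx": 0,"dy": 0,"dz": 0.2,"rx": 0,"ry": 0,"rz": 0,"fingers": 1}])

```text
time_s: 5.4
eef_pos: [439.7, -268.7, 76.0]
tool_rot: [-0.0, 0.995, -0.097, 0.001]
force: [0.7, 0.1, 0.4]
grip_width: 0.5
grip_force: 0.0
```

servo_tool(moves=[{"dx": 0,"dy": 0,"dz": 0.16,"rx": 0,"ry": 0,"rz": 0,"fingers": 1},{"dx": 0,"dy": 0,"dz": 0.16,"rx": 0,"ry": 0,"rz": 0,"fingers": 1},{"dx": 0,"dy": 0,"dz": 0.16,"rx": 0,"ry": 0,"rz": 0,"fingers": 1},{"dx": 0,"dy": 0,"dz": 0.12,"rx": 0,"ry": 0,"rz": 0,"fingers": 1}])

```text
time_s: 5.9
eef_pos: [438.3, -269.1, 46.5]
tool_rot: [-0.0, 0.995, -0.098, 0.0]
force: [-4.5, 1.7, 7.5]
grip_width: 0.4
grip_force: 3.8
```

servo_tool(moves=[{"dx": 0,"dy": 0,"dz": 0.14,"rx": 0,"ry": 0,"rz": 0,"fingers": 1},{"dx": 0,"dy": 0,"dz": 0.14,"rx": 0,"ry": 0,"rz": 0,"fingers": 1},{"dx": 0,"dy": 0,"dz": 0.06,"rx": 0,"ry": 0,"rz": 0,"fingers": 1},{"dx": 0,"dy": 0,"dz": 0.02,"rx": 0,"ry": 0,"rz": 0,"fingers": 1}])

```text
time_s: 6.4
eef_pos: [439.7, -269.7, 31.8]
tool_rot: [-0.001, 0.995, -0.098, 0.002]
force: [-13.0, 8.7, 54.0]
grip_width: 0.6
grip_force: 28.2
```

servo_tool(moves=[{"dx": 0,"dy": 0,"dz": -0.2,"rx": 0,"ry": 0,"rz": 0,"fingers": 1},{"dx": 0,"dy": 0,"dz": -1,"rx": 0,"ry": 0,"rz": 0,"fingers": 1},{"dx": 0,"dy": 0,"dz": -1,"rx": 0,"ry": 0,"rz": 0,"fingers": -1},{"dx": 0.3,"dy": 0,"dz": -1,"rx": 0,"ry": 0,"rz": 0,"fingers": -1},{"dx": 0.3,"dy": 0,"dz": -0.5,"rx": 0,"ry": 0,"rz": 0,"fingers": -1},{"dx": 0,"dy": 0,"dz": 0,"rx": 0,"ry": 0,"rz": 0,"fingers": -1},{"dx": 0,"dy": 0,"dz": 0,"rx": 0,"ry": 0,"rz": 0,"fingers": -1}])

```text
time_s: 7.28
eef_pos: [467.5, -274.4, 212.1]
tool_rot: [-0.0, 0.995, -0.097, -0.0]
force: [-1.1, 0.6, -1.5]
grip_width: 47.8
grip_force: 0.0
```

Run:
```python
from h import *
im,d,C=save("wrist","w2");P=pts("w",d,C)
plan([575,-296,120],np.radians(-101.3))
hsv=cv2.cvtColor(im,cv2.COLOR_RGB2HSV)
for nm,lo,hi in(("orange",(5,170,120),(16,255,255)),("blue",(105,150,60),(120,255,255)),("green",(50,120,50),(75,255,255))):
    m=cv2.inRange(hsv,lo,hi);k,l,s,c=cv2.connectedComponentsWithStats(m)
    for i in range(1,k):
        if s[i,4]>100: print(nm,c[i].round(),s[i,4],np.median(P[l==i],0).round(1))
m=((P[...,2]>60)&(P[...,2]<76)&(P[...,0]>500)&(P[...,1]<-250)&(hsv[...,2]>0)).astype(np.uint8)
k,l,s,c=cv2.connectedComponentsWithStats(m);i=1+np.argmax(s[1:,4])
r=cv2.minAreaRect(P[l==i][:,:2].astype(np.float32));print("mod top",s[i],r,np.median(P[l==i],0))
```

```text
t 7.325 p [ 467.1 -274.4  211.8] toolx [ 0.981 -0.194 -0.002] tooly [-0.194 -0.981 -0.001] toolz [-0.002  0.001 -1.   ] F [ 0.2 -0.5 -0.4] w 52.010620137571806 gf 0.0 q [-0.18  0.52  0.84  1.9  -0.48  0.94 -0.88]
d units [2.204 0.007 1.831]
rot units [-0.007  0.017  0.018]
blue [153.  69.] 2823 [ 579.7 -196.3   47.3]
green [284. 219.] 813 [ 436.5 -269.    20.3]
green [162. 231.] 1236 [ 458.2 -172.7   61.5]
mod top [ 253    0   66  121 7610] ((563.0848388671875, -294.94384765625), (44.22281265258789, 78.58268737792969), 78.64644622802734) [ 565.18150843 -295.1903185    68.58545289]
```

View pics/w2.png

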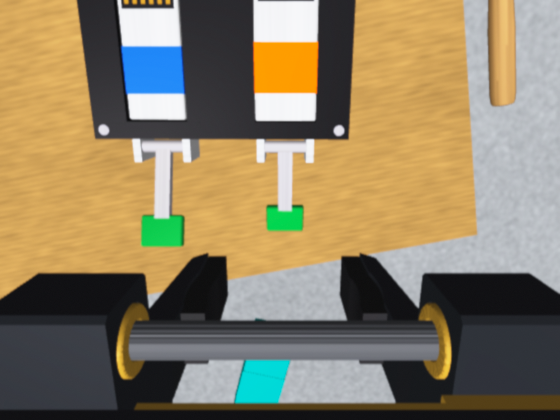

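The module is raised: orange at (285,68), top at 68 mm, and its pad is down at (284,219). The blue one is still seated at (153,69).

servo_tool(moves=[{"dx": 0.8,"dy": 0.01,"dz": 0.2,"rx": 0,"ry": 0,"rz": 0.02,"fingers": -1},{"dx": 0.8,"dy": 0.01,"dz": 0.5,"rx": 0,"ry": 0,"rz": 0,"fingers": -1},{"dx": 0.58,"dy": 0.01,"dz": 0.8,"rx": 0,"ry": 0,"rz": 0,"fingers": -1},{"dx": 0,"dy": 0,"dz": 0.8,"rx": 0,"ry": 0,"rz": 0,"fingers": -1},{"dx": 0,"dy": 0,"dz": 0.4,"rx": 0,"ry": 0,"rz": 0,"fingers": -1},{"dx": 0,"dy": 0,"dz": 0.2,"rx": 0,"ry": 0,"rz": 0,"fingers": -1},{"dx": 0,"dy": 0,"dz": 0.08,"rx": 0,"ry": 0,"rz": 0,"fingers": -1},{"dx": 0,"dy": 0,"dz": 0,"rx": 0,"ry": 0,"rz": 0,"fingers": -1}])

```text
time_s: 8.32
eef_pos: [575.2, -298.0, 64.7]
tool_rot: [0.0, 0.995, -0.098, 0.001]
force: [0.3, -0.1, -0.8]
grip_width: 88.2
grip_force: 0.0
```

servo_tool(moves=[{"dx": 0,"dy": 0,"dz": 0.04,"rx": 0,"ry": 0,"rz": 0,"fingers": 1},{"dx": 0,"dy": 0,"dz": 0,"rx": 0,"ry": 0,"rz": 0,"fingers": 1},{"dx": 0,"dy": 0,"dz": 0,"rx": 0,"ry": 0,"rz": 0,"fingers": 1},{"dx": 0,"dy": 0,"dz": 0,"rx": 0,"ry": 0,"rz": 0,"fingers": 1},{"dx": 0,"dy": 0,"dz": 0,"rx": 0,"ry": 0,"rz": 0,"fingers": 1},{"dx": 0,"dy": 0,"dz": 0,"rx": 0,"ry": 0,"rz": 0,"fingers": 1}], force=25)

```text
time_s: 9.07
eef_pos: [574.8, -297.6, 61.8]
tool_rot: [-0.0, 0.995, -0.098, 0.0]
force: [0.2, 0.7, 0.6]
grip_width: 44.0
grip_force: 25.0
```

servo_tool(moves=[{"dx": 0,"dy": 0,"dz": -0.3,"rx": 0,"ry": 0,"rz": 0,"fingers": 1},{"dx": 0,"dy": 0,"dz": -0.6,"rx": 0,"ry": 0,"rz": 0,"fingers": 1},{"dx": 0,"dy": 0,"dz": -0.8,"rx": 0,"ry": 0,"rz": 0,"fingers": 1},{"dx": 0,"dy": 0,"dz": -0.8,"rx": 0,"ry": 0,"rz": 0,"fingers": 1},{"dx": 0,"dy": 0,"dz": -0.5,"rx": 0,"ry": 0,"rz": 0,"fingers": 1},{"dx": 0,"dy": 0,"dz": 0,"rx": 0,"ry": 0,"rz": 0,"fingers": 1}])

```text
time_s: 9.82
eef_pos: [575.6, -298.6, 214.2]
tool_rot: [0.001, 0.995, -0.099, 0.002]
force: [0.1, 0.7, -2.1]
grip_width: 43.5
grip_force: 25.0
```

Run:
```python
from h import *
C=cal("wrist");s,p,R=st();print("cam in tool",(R.as_matrix().T@(-C[1].T@C[2]-p)).round(1),"optical",(R.as_matrix().T@C[1][2]).round(3))
s=bot.observe();print(s["grip_width"],np.round(s["q"],2))
rows([[560,0,210],[566,60,210]],(-18.45,),step=42)
```

```text
cam in tool [  68.9    0.6 -135.8] optical [-0.272 -0.001  0.962]
43.544877178459735 [-0.1   0.69  0.79  1.61 -0.55  1.07 -0.93]
[-0.18, -0.72, 0.01, -1.0]
[-0.11, -0.74, 0.01, -1.0]
[-0.03, -0.75, 0.01, -1.0]
[0.05, -0.75, 0.01, -1.0]
[0.12, -0.73, 0.01, -1.0]
[0.2, -0.72, 0.01, -1.0]
[0.28, -0.7, 0.01, -1.0]
[0.35, -0.66, 0.01, -1.0]
[0.4, -0.45, 0.0, -1.0]
[0.45, -0.4, 0.0, -1.0]
[0.0, 0.0, -0.0, -1.0]
[0.0, 0.0, -0.0, -1.0]
[0.0, 0.0, -0.0, -1.0]
[0.0, 0.0, -0.0, -1.0]
[0.0, 0.0, -0.0, -1.0]
[0.0, 0.0, -0.0, -1.0]
[0.0, 0.0, -0.0, -1.0]
[0.0, 0.0, -0.0, -1.0]
[0.0, 0.0, -0.0, -0.45]
end [565.7  60.  210.2] 9.379704752676002
```

servo_tool(moves=[{"dx": -0.18,"dy": -0.72,"dz": 0,"rx": 0,"ry": 0,"rz": -1,"fingers": 1},{"dx": -0.11,"dy": -0.74,"dz": 0,"rx": 0,"ry": 0,"rz": -1,"fingers": 1},{"dx": -0.03,"dy": -0.75,"dz": 0,"rx": 0,"ry": 0,"rz": -1,"fingers": 1},{"dx": 0.05,"dy": -0.75,"dz": 0,"rx": 0,"ry": 0,"rz": -1,"fingers": 1},{"dx": 0.12,"dy": -0.73,"dz": 0,"rx": 0,"ry": 0,"rz": -1,"fingers": 1},{"dx": 0.2,"dy": -0.72,"dz": 0,"rx": 0,"ry": 0,"rz": -1,"fingers": 1},{"dx": 0.28,"dy": -0.7,"dz": 0,"rx": 0,"ry": 0,"rz": -1,"fingers": 1},{"dx": 0.35,"dy": -0.66,"dz": 0,"rx": 0,"ry": 0,"rz": -1,"fingers": 1},{"dx": 0.4,"dy": -0.45,"dz": 0,"rx": 0,"ry": 0,"rz": -1,"fingers": 1},{"dx": 0.45,"dy": -0.4,"dz": 0,"rx": 0,"ry": 0,"rz": -1,"fingers": 1}])

```text
time_s: 11.08
eef_pos: [564.6, 62.0, 211.2]
tool_rot: [0.0, 0.91, 0.415, -0.0]
force: [-1.0, 0.0, -1.6]
grip_width: 43.6
grip_force: 25.0
```

servo_tool(moves=[{"dx": 0,"dy": 0,"dz": 0,"rx": 0,"ry": 0,"rz": -1,"fingers": 1},{"dx": 0,"dy": 0,"dz": 0,"rx": 0,"ry": 0,"rz": -1,"fingers": 1},{"dx": 0,"dy": 0,"dz": 0,"rx": 0,"ry": 0,"rz": -1,"fingers": 1},{"dx": 0,"dy": 0,"dz": 0,"rx": 0,"ry": 0,"rz": -1,"fingers": 1},{"dx": 0,"dy": 0,"dz": 0,"rx": 0,"ry": 0,"rz": -1,"fingers": 1},{"dx": 0,"dy": 0,"dz": 0,"rx": 0,"ry": 0,"rz": -1,"fingers": 1},{"dx": 0,"dy": 0,"dz": 0,"rx": 0,"ry": 0,"rz": -1,"fingers": 1},{"dx": 0,"dy": 0,"dz": 0,"rx": 0,"ry": 0,"rz": -1,"fingers": 1},{"dx": 0,"dy": 0,"dz": 0,"rx": 0,"ry": 0,"rz": -0.45,"fingers": 1},{"dx": 0,"dy": 0,"dz": 0,"rx": 0,"ry": 0,"rz": 0,"fingers": 1}])

```text
time_s: 12.32
eef_pos: [564.9, 60.9, 211.5]
tool_rot: [-0.0, 0.647, 0.763, -0.0]
force: [-0.0, 0.2, -1.8]
grip_width: 43.4
grip_force: 25.0
```

Run:
```python
from h import *
im,d,C=save("wrist","w3");P=pts("w",d,C)
plan([556,138,120],np.radians(9.4))
```

```text
t 12.375 p [564.9  60.9 211.5] toolx [-0.163  0.987 -0.   ] tooly [ 0.987  0.163 -0.   ] toolz [-0. -0. -1.] F [-0.4 -0.3 -1.6] w 43.593703455643045 gf 24.99967485666275 q [-0.44  0.46  0.34  1.81 -0.19  0.91  0.14]
d units [1.551 0.077 1.83 ]
rot units [-0.002  0.001 -0.002]
```

View pics/w3.png

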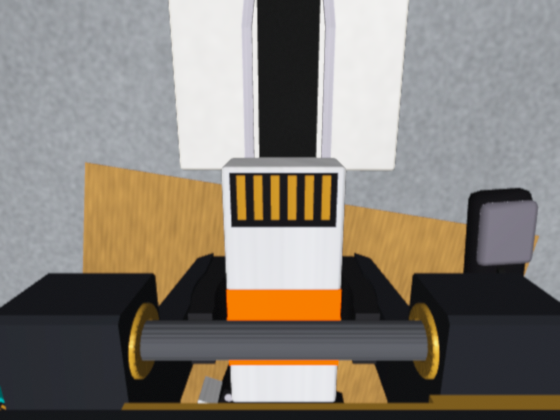

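The module is held with its contacts facing the guide. The base's open end is at row 168, columns 181 to 395. The rails are at about (248,100) and (328,100).

Run:
```python
from h import *
z=np.load("pics/w3.npz");C=(z["K"],z["R"],z["t"]);im=z["im"]
g=cv2.cvtColor(im,cv2.COLOR_RGB2GRAY).astype(int)
L=[]
for v in (60,90,120,150):
    r=g[v]; dk=[u for u in range(230,350) if r[u]<60]
    m=[u for u in range(220,360) if 120<r[u]<205 ]
    w=[u for u in range(150,420) if r[u]>215]
    a,b=ray("w",min(dk),v,20,C),ray("w",max(dk)+1,v,20,C)
    ml=[u for u in m if u<min(dk)];mr=[u for u in m if u>max(dk)]
    A,B=ray("w",min(ml),v,26,C),ray("w",max(mr)+1,v,26,C)
    e=ray("w",min(w),v,20,C),ray("w",max(w)+1,v,20,C)
    print(v,"strip",min(dk),max(dk),((a+b)/2)[:2].round(1),np.linalg.norm(a-b).round(1),"rails",min(ml),max(mr),((A+B)/2)[:2].round(1),np.linalg.norm(A-B).round(1),"base",((e[0]+e[1])/2)[:2].round(1),np.linalg.norm(e[0]-e[1]).round(1))
    L.append(((A+B)/2)[:2])
d=L[0]-L[-1];print("guide dir deg",np.degrees(np.arctan2(d[1],d[0])))
print("end edge",[ray("w",u,168,20,C).round(1) for u in(181,288,395)])
print([ (u,g[100,u]) for u in range(236,264,2)])
```

```text
60 strip 259 317 [550.7 165.6] 48.2 rails 248 332 [552.3 165.2] 68.1 base [550.3 165.5] 187.8
90 strip 259 316 [554.2 142.5] 48.4 rails 244 331 [554.1 142.3] 72.0 base [553.8 142.4] 187.6
120 strip 260 315 [558.2 118.5] 47.7 rails 245 330 [558.1 118.7] 71.9 base [557.8 118.5] 186.4
150 strip 260 315 [562.5  93.5] 48.7 rails 246 329 [562.3  94.2] 71.7 base [562.1  93.5] 187.0
guide dir deg 98.04051625979976
end edge [array([472.1,  62.5,  20. ]), array([565.1,  78. ,  20. ]), array([658.1,  93.5,  20. ])]
[(236, np.int64(237)), (238, np.int64(238)), (240, np.int64(238)), (242, np.int64(234)), (244, np.int64(207)), (246, np.int64(203)), (248, np.int64(200)), (250, np.int64(199)), (252, np.int64(197)), (254, np.int64(230)), (256, np.int64(236)), (258, np.int64(131)), (260, np.int64(28)), (262, np.int64(26))]
```

servo_tool(moves=[{"dx": 0.5,"dy": 0.02,"dz": 0.3,"rx": 0,"ry": 0,"rz": 0,"fingers": 1},{"dx": 0.6,"dy": 0.02,"dz": 0.6,"rx": 0,"ry": 0,"rz": 0,"fingers": 1},{"dx": 0.43,"dy": 0.02,"dz": 0.8,"rx": 0,"ry": 0,"rz": 0,"fingers": 1},{"dx": 0,"dy": 0,"dz": 0.8,"rx": 0,"ry": 0,"rz": 0,"fingers": 1},{"dx": 0,"dy": 0,"dz": 0.4,"rx": 0,"ry": 0,"rz": 0,"fingers": 1},{"dx": 0,"dy": 0,"dz": 0.2,"rx": 0,"ry": 0,"rz": 0,"fingers": 1},{"dx": 0,"dy": 0,"dz": 0.1,"rx": 0,"ry": 0,"rz": 0,"fingers": 1},{"dx": 0,"dy": 0,"dz": 0.1,"rx": 0,"ry": 0,"rz": 0,"fingers": 1},{"dx": 0,"dy": 0,"dz": 0.02,"rx": 0,"ry": 0,"rz": 0,"fingers": 1},{"dx": 0,"dy": 0,"dz": 0,"rx": 0,"ry": 0,"rz": 0,"fingers": 1}])

```text
time_s: 13.62
eef_pos: [555.5, 136.9, 46.2]
tool_rot: [0.0, 0.647, 0.763, 0.0]
force: [-0.0, -0.1, -1.4]
grip_width: 43.7
grip_force: 25.0
```

Run:
```python
from h import *
plan([555.3,137,40],np.radians(9.4))
```

```text
t 13.625 p [555.5 136.9  46.2] toolx [-0.163  0.987  0.   ] tooly [0.987 0.163 0.001] toolz [ 0.001  0.    -1.   ] F [-0.  -0.1 -1.4] w 43.67286869875744 gf 24.99969184398651 q [-0.5   0.71  0.24  1.87 -0.28  0.59  0.08]
d units [ 0.003 -0.003  0.123]
rot units [ 0.007 -0.001 -0.001]
```

servo_tool(moves=[{"dx": 0,"dy": 0,"dz": 0.06,"rx": 0,"ry": 0,"rz": 0,"fingers": 1},{"dx": 0,"dy": 0,"dz": 0.04,"rx": 0,"ry": 0,"rz": 0,"fingers": 1},{"dx": 0,"dy": 0,"dz": 0.02,"rx": 0,"ry": 0,"rz": 0,"fingers": 1},{"dx": 0,"dy": 0,"dz": 0,"rx": 0,"ry": 0,"rz": 0,"fingers": 1}])

```text
time_s: 14.12
eef_pos: [555.1, 136.9, 40.2]
tool_rot: [-0.0, 0.647, 0.763, -0.0]
force: [-2.3, 0.7, 6.7]
grip_width: 43.7
grip_force: 25.0
```

servo_tool(moves=[{"dx": 0,"dy": 0,"dz": 0,"rx": 0,"ry": 0,"rz": 0,"fingers": 0},{"dx": 0,"dy": 0,"dz": 0,"rx": 0,"ry": 0,"rz": 0,"fingers": -0.4},{"dx": 0,"dy": 0,"dz": 0,"rx": 0,"ry": 0,"rz": 0,"fingers": -0.6},{"dx": 0,"dy": 0,"dz": 0,"rx": 0,"ry": 0,"rz": 0,"fingers": -0.6},{"dx": 0,"dy": 0,"dz": -0.3,"rx": 0,"ry": 0,"rz": 0,"fingers": -0.6},{"dx": 0,"dy": 0,"dz": -0.6,"rx": 0,"ry": 0,"rz": 0,"fingers": -0.6},{"dx": -0.5,"dy": 0,"dz": -0.8,"rx": 0,"ry": 0,"rz": 0,"fingers": 1},{"dx": -0.8,"dy": 0,"dz": -0.5,"rx": 0,"ry": 0,"rz": 0,"fingers": 1},{"dx": -0.7,"dy": 0,"dz": 0,"rx": 0,"ry": 0,"rz": 0,"fingers": 1},{"dx": 0,"dy": 0,"dz": 0,"rx": 0,"ry": 0,"rz": 0,"fingers": 1}])

```text
time_s: 15.38
eef_pos: [572.3, 34.5, 151.3]
tool_rot: [0.001, 0.649, 0.761, 0.0]
force: [0.5, -0.1, -1.2]
grip_width: 32.6
grip_force: 0.0
```

Run:
```python
from h import *
save("wrist","w4")
plan([555.3,137,40],np.radians(9.4))
```

```text
t 15.425 p [571.8  37.  150.7] toolx [-0.161  0.987 -0.   ] tooly [0.987 0.161 0.001] toolz [ 0.001  0.    -1.   ] F [ 0.   1.2 -0. ] w 28.92058814561449 gf 0.0 q [-0.37  0.55  0.3   1.84 -0.22  0.79  0.21]
d units [ 2.027 -0.007  2.214]
rot units [ 0.011  0.002 -0.025]
```

View pics/w4.png

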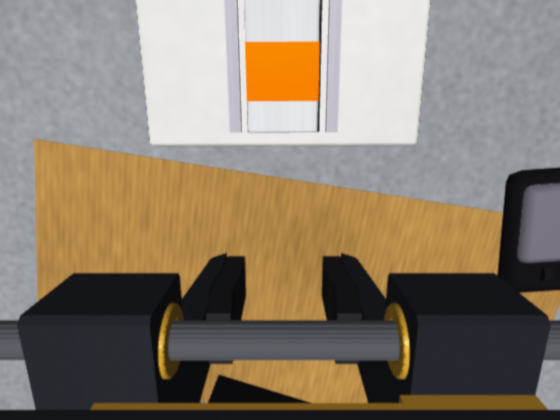

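The module lies flat between the rails with its tail at row 131, columns 247 to 319, just inside the base end. Next I'll tilt the closed fingers forward so the camera and gripper body stay clear of the scope during the push.

servo_tool(moves=[{"dx": 0,"dy": 0,"dz": 0.3,"rx": 0,"ry": 1,"rz": 0,"fingers": 1},{"dx": 0,"dy": 0,"dz": 0.3,"rx": 0,"ry": 1,"rz": 0,"fingers": 1},{"dx": 0,"dy": 0,"dz": 0,"rx": 0,"ry": 1,"rz": 0,"fingers": 1},{"dx": 0,"dy": 0,"dz": 0,"rx": 0,"ry": 1,"rz": 0,"fingers": 1},{"dx": 0,"dy": 0,"dz": 0,"rx": 0,"ry": 0,"rz": 0,"fingers": 1},{"dx": 0,"dy": 0,"dz": 0,"rx": 0,"ry": 0,"rz": 0,"fingers": 1}])

```text
time_s: 16.18
eef_pos: [571.1, 41.4, 120.0]
tool_rot: [-0.158, 0.632, 0.747, 0.134]
force: [0.0, 0.1, -0.2]
grip_width: 0.5
grip_force: 0.0
```

Run:
```python
from h import *
plan([569.2,53.3,40])
```

```text
t 16.175 p [571.1  41.4 120. ] toolx [-0.151  0.901  0.406] tooly [ 0.986  0.165 -0.   ] toolz [-0.067  0.4   -0.914] F [ 0.   0.1 -0.2] w 0.5140562056873967 gf 0.0 q [ 0.04  0.65  0.04  1.78 -0.57  0.9   0.64]
d units [-4.290e-01  1.000e-03  1.561e+00]
```

servo_tool(moves=[{"dx": -0.2,"dy": 0,"dz": 0.6,"rx": 0,"ry": 0,"rz": 0,"fingers": 1},{"dx": -0.15,"dy": 0,"dz": 0.6,"rx": 0,"ry": 0,"rz": 0,"fingers": 1},{"dx": -0.08,"dy": 0,"dz": 0.36,"rx": 0,"ry": 0,"rz": 0,"fingers": 1},{"dx": 0.18,"dy": 0,"dz": 0.08,"rx": 0,"ry": 0,"rz": 0,"fingers": 1},{"dx": 0.18,"dy": 0,"dz": 0.08,"rx": 0,"ry": 0,"rz": 0,"fingers": 1},{"dx": 0.14,"dy": 0,"dz": 0.06,"rx": 0,"ry": 0,"rz": 0,"fingers": 1},{"dx": 0.14,"dy": 0,"dz": 0.06,"rx": 0,"ry": 0,"rz": 0,"fingers": 1},{"dx": 0.14,"dy": 0,"dz": 0.06,"rx": 0,"ry": 0,"rz": 0,"fingers": 1}])

```text
time_s: 17.18
eef_pos: [562.8, 93.7, 40.6]
tool_rot: [-0.158, 0.633, 0.746, 0.135]
force: [-0.0, -1.5, -0.3]
grip_width: 0.4
grip_force: 0.8
```

Run:
```python
from h import *
plan(np.array([565.1,78,0])+87*np.array([-.163,.987,0])+[0,0,40])
```

```text
t 17.175 p [562.8  93.7  40.6] toolx [-0.149  0.902  0.406] tooly [0.987 0.163 0.001] toolz [-0.065  0.401 -0.914] F [-0.  -1.5 -0.3] w 0.38614987106496795 gf 0.7897641570889391 q [-0.01  0.77 -0.02  1.82 -0.64  0.72  0.67]
d units [ 1.297 -0.005  0.589]
```

servo_tool(moves=[{"dx": 0.14,"dy": 0,"dz": 0.062,"rx": 0,"ry": 0,"rz": 0,"fingers": 1},{"dx": 0.14,"dy": 0,"dz": 0.062,"rx": 0,"ry": 0,"rz": 0,"fingers": 1},{"dx": 0.14,"dy": 0,"dz": 0.062,"rx": 0,"ry": 0,"rz": 0,"fingers": 1},{"dx": 0.14,"dy": 0,"dz": 0.062,"rx": 0,"ry": 0,"rz": 0,"fingers": 1},{"dx": 0.14,"dy": 0,"dz": 0.062,"rx": 0,"ry": 0,"rz": 0,"fingers": 1},{"dx": 0.14,"dy": 0,"dz": 0.062,"rx": 0,"ry": 0,"rz": 0,"fingers": 1},{"dx": 0.14,"dy": 0,"dz": 0.062,"rx": 0,"ry": 0,"rz": 0,"fingers": 1}])

```text
time_s: 18.05
eef_pos: [553.5, 147.0, 40.2]
tool_rot: [-0.159, 0.633, 0.746, 0.134]
force: [0.5, -1.4, 1.2]
grip_width: 0.6
grip_force: 0.7
```

servo_tool(moves=[{"dx": 0.07,"dy": 0,"dz": 0.03,"rx": 0,"ry": 0,"rz": 0,"fingers": 1},{"dx": 0.07,"dy": 0,"dz": 0.03,"rx": 0,"ry": 0,"rz": 0,"fingers": 1},{"dx": 0.05,"dy": 0,"dz": 0.022,"rx": 0,"ry": 0,"rz": 0,"fingers": 1}])

```text
time_s: 18.42
eef_pos: [551.9, 156.8, 40.3]
tool_rot: [-0.159, 0.633, 0.746, 0.134]
force: [0.5, -0.7, -0.6]
grip_width: 0.2
grip_force: 0.6
```

Run:
```python
from h import *
s,p,R=st();print((p-[565.1,78,0])@[-.163,.987,0]-150)
im,d,C=save("wrist","w5")
plan(np.array([565.1,78,0])+87*np.array([-.163,.987,0])+[0,0,40])
```

```text
-70.08060521338048
t 18.475 p [551.7 157.3  40.4] toolx [-0.149  0.901  0.407] tooly [ 0.987  0.164 -0.   ] toolz [-0.067  0.402 -0.913] F [ 0.3 -1.4 -0.4] w 0.5406657480603768 gf 0.48761984769953415 q [-0.1   0.76 -0.04  1.85 -0.67  0.66  0.59]
d units [0.118 0.005 0.061]
```

View pics/w5.png

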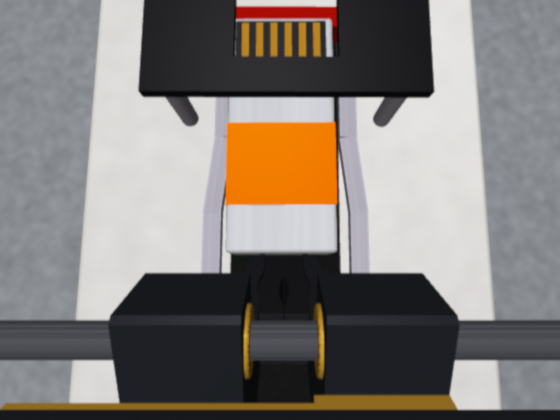

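The module is straight and under the hood. Its contacts show at (283,40) in the hood window, just short of the red stop at (285,12).

servo_tool(moves=[{"dx": 0.05,"dy": 0,"dz": 0.022,"rx": 0,"ry": 0,"rz": 0,"fingers": 1},{"dx": 0.05,"dy": 0,"dz": 0.022,"rx": 0,"ry": 0,"rz": 0,"fingers": 1},{"dx": 0.02,"dy": 0,"dz": 0.01,"rx": 0,"ry": 0,"rz": 0,"fingers": 1}])

```text
time_s: 18.85
eef_pos: [551.2, 161.5, 40.2]
tool_rot: [-0.158, 0.633, 0.746, 0.134]
force: [-0.2, -7.5, 3.8]
grip_width: 0.4
grip_force: 3.5
```

servo_tool(moves=[{"dx": 0.03,"dy": 0,"dz": 0.013,"rx": 0,"ry": 0,"rz": 0,"fingers": 1},{"dx": 0,"dy": 0,"dz": 0,"rx": 0,"ry": 0,"rz": 0,"fingers": 1},{"dx": 0,"dy": 0,"dz": 0,"rx": 0,"ry": 0,"rz": 0,"fingers": 1}])

```text
time_s: 19.23
eef_pos: [551.2, 161.6, 40.1]
tool_rot: [-0.157, 0.634, 0.746, 0.134]
force: [-0.7, -10.0, 4.7]
grip_width: 0.5
grip_force: 4.5
```

Run:
```python
from h import *
s,p,R=st();print((p-[565.1,78,0])@[-.163,.987,0]-150,s["force"])
im,d,C=save("wrist","w6")
cv2.imwrite("pics/w6c.png",cv2.resize(im[0:270,130:450],None,fx=2,fy=2)[...,::-1])
```

```text
-65.18076399298727 [ -0.65559014 -10.03480492   4.74404903]
```

View pics/w6c.png

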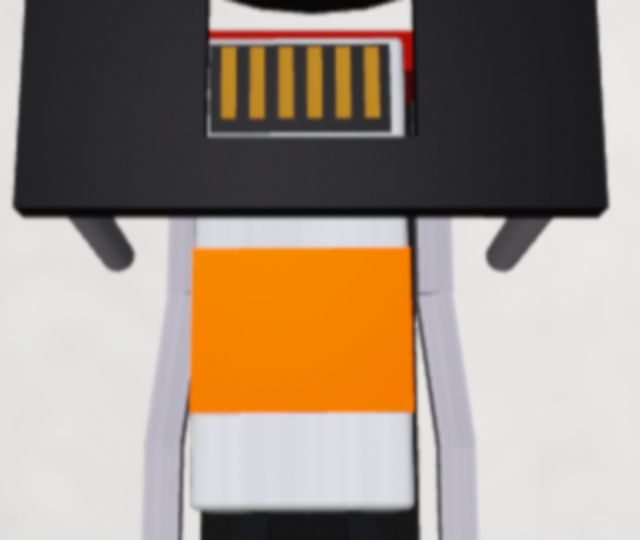

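Run:
```python
from h import *
z=np.load("pics/w6.npz");C=(z["K"],z["R"],z["t"]);P=pts("w",z["d"],C)
f=lambda q:(q-[565.1,78,0])@[-.163,.987,0]-150
for u,v,h in((283,19.5,46),(334,35,34),(334,51,20),(283,253,46),(230,253,46)): print(u,v,f(ray("w",u,v,h,C)).round(1))
im=z["im"];print([(v,im[v,334].tolist(),round(float(f(P[v,334])),1),round(float(P[v,334,2]),1)) for v in range(12,60,4)])
print([(v,im[v,270].tolist(),round(float(f(P[v,270])),1),round(float(P[v,270,2]),1)) for v in range(12,26,2)])
```

```text
283 19.5 47.6
334 35 48.3
334 51 48.8
283 253 -51.7
230 253 -51.6
[(12, [221, 220, 217], 69.3, 21.0), (16, [180, 43, 40], 57.1, 34.9), (20, [175, 13, 5], 55.4, 34.6), (24, [175, 14, 7], 53.0, 35.1), (28, [175, 13, 6], 51.2, 34.8), (32, [175, 13, 5], 49.7, 34.0), (36, [79, 7, 4], 48.3, 33.2), (40, [71, 7, 5], 48.4, 29.9), (44, [72, 7, 5], 48.1, 27.2), (48, [71, 6, 3], 47.7, 24.4), (52, [37, 21, 21], 47.4, 21.5), (56, [23, 24, 24], 45.3, 21.5)]
[(12, [229, 228, 226], 69.0, 21.4), (14, [219, 190, 187], 67.9, 21.4), (16, [182, 44, 40], 57.5, 34.4), (18, [179, 60, 59], 55.7, 35.6), (20, [195, 187, 190], 47.0, 46.5), (22, [113, 107, 102], 45.4, 47.5), (24, [169, 123, 41], 44.6, 47.3)]
```

servo_tool(moves=[{"dx": -0.09,"dy": 0,"dz": -0.04,"rx": 0,"ry": 0,"rz": 0,"fingers": 1},{"dx": -0.3,"dy": 0,"dz": -0.13,"rx": 0,"ry": 0,"rz": 0,"fingers": 1},{"dx": -0.5,"dy": 0,"dz": -0.4,"rx": 0,"ry": 0,"rz": 0,"fingers": 1},{"dx": -0.5,"dy": 0,"dz": -0.8,"rx": 0,"ry": 0,"rz": 0,"fingers": 1},{"dx": -0.5,"dy": 0,"dz": -0.8,"rx": 0,"ry": 0,"rz": 0,"fingers": 1},{"dx": 0,"dy": 0,"dz": 0,"rx": 0,"ry": 0,"rz": 0,"fingers": 1},{"dx": 0,"dy": 0,"dz": 0,"rx": 0,"ry": 0,"rz": 0,"fingers": 1}])

```text
time_s: 20.15
eef_pos: [571.4, 36.7, 100.8]
tool_rot: [-0.159, 0.633, 0.746, 0.135]
force: [0.7, 1.3, 0.2]
grip_width: 0.4
grip_force: 0.0
```

Run:
```python
from h import *
save("side","s2")
s,p,R=st();print(s["time_s"],p,s["force"])
```

```text
20.2 [571.03507231  37.37892165 100.46196319] [ 0.61340929  1.10367414 -0.32295085]
```

View pics/s2.png

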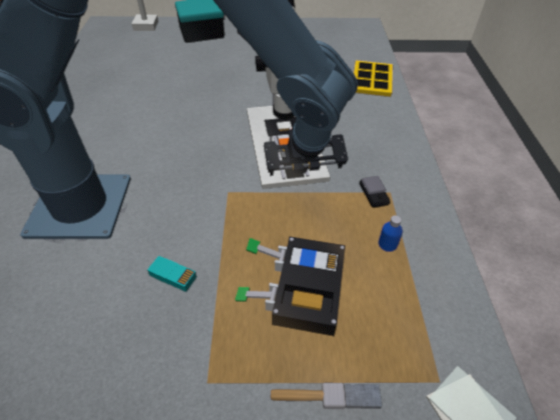

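The blue module is still seated at (313,259), and the right lever is down at (242,293). Orange is under the hood at (285,142), and the bottle, mouse and brush haven't moved.

```bash
python3 -c "
from bench import bot
print(bot.job_done())"
```

```text
the job is handed in; nothing more can be done
None
```

The job is handed in at about 20 s: the orange-banded module rests against the red stop under the hood (contact felt at about 10 N), the blue-banded one is still seated, and the bottle, mouse and brush are untouched.

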